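Cure the lacquered bag handles

ROBOT

A 7-joint arm with a two-finger parallel gripper is mounted at the origin on the work surface. World frame = base frame: x ahead of the robot, y to its left, z up, the work surface at z = 0. Lengths are in m, angles in rad, forces in N, time in s.
With the tool pointing down it reaches from about 0.4 to 0.925 m from the base axis. Payload 4.1 kg.
Tool frame: the origin (TCP) lies on the centre line of the jaws, within the pads' length; the fingertips stand 8 mm ahead of it and the grasp point (between the pads) lies 11 mm behind it; z points along the fingers, y is the line along which they close (so a half turn about z gives the same grasp; the last joint's range is limited). The gripper opens to 85 mm and grips with 20 to 120 N. Pads are 22 mm wide; open, the fingers measure 114 mm over their backs; the gripper's body (76 mm by 85 mm) begins 54 mm behind the grasp point. The pads swing forward as they close: fully open they stand 13 mm farther back than shut.
Start: joints at [-0.099, 0.398, 0.045, 1.537, -0.019, 1.207, -0.051], TCP at [0.65, 0, 0.239] pointing down, gripper open.
Joint ranges: [-2.82, 2.82], [-0.49, 2.23], [-1.37, 1.46], [0, 2.46], [-1.36, 4.5], [0.23, 2], [-2.94, 2.94]. Speed limits (rad/s): [2.57, 2.57, 3.14, 3.14, 3.14, 3.14, 3.14].

INTERFACE

Orientations are given as a unit quaternion [x, y, z, w].
In Python, from station import manip, camera, finish_job, masks_of, spot_point gives the robot as it stands.
- The arm moves only by the shell command python3 -m crank 'ROWS' [FORCE]. ROWS is a JSON object of lists of equal length, an entry for each row: "claw": the finger opening in cm, from 0 to 8.54; "slide": the shift along the world's x, y, z in cm, a list of three; "dr": the turn, a rotation vector about the world's x, y, z in degrees, a list of three. A call has 1 to 5 rows; each row is the pose to reach, as a shift and turn from the pose commanded when the call began; what a row does not reach only later rows make up. A row lasts 1/8 s, in which the tool goes at most 62.5 mm and 10.7 degrees, less where a joint would pass 70% of its speed; a pose out of reach is approached as far as the arm can. A call with a gripper value outside its range is refused whole. The fingers move at their own pace and stop on an object; FORCE is the grip in N (left out, the last holds). Time passes only in rows, so rows that repeat a pose let the fingers close. It gives the time, the measured TCP pose, the force, the opening and the grip force at its end, in the units of the state.
- manip.get_obs(): the state, without advancing time (a new reading comes with each control period).
- camera(name): name is "scene" or "side" or "wrist"; returns a dict with "image" (480x640x3 uint8, red, green, blue), "z_map" (480x640 float32, m along the optical axis (not along the pixel's ray), 0 where there is no reading), "vfov" (degrees; the focal length in pixels is half the picture's height over the tangent of half this angle, whatever the lens; pixels are square), "cx", "cy" (the principal point, pixels), "k1" (the pictures are not rectified: a ray, as slopes to the right and down, at radius r is drawn at 1 + k1 r^2 times it, then the intrinsics apply), "eye" and "orientation" of the camera in the world. Camera axes: x right, y up, looking along -z (the intrinsics and any distortion apply to the point x, -y, -z); pixel columns grow to the right and rows downward; lengths in m; the calibration is good to about 2 mm. A picture is of the moment at which its call begins.
- finish_job(): hands the job in; it is judged then, once.
Trained networks look in a picture, given as the dict that the camera call returned (one of the last four; its "shot" number tells which), for a name from the list of things; names that differ only in an ending like _2 or _b are one class to them, and where a whole thing is asked for, a point or a joint stands for the part that bears it (a point fixed in the world has none). Each returns a list of dicts, best first, with "score" (0 to 1); they miss things now and then, are a little off and sometimes report something else, mostly with a low value. They report only what shows in the picture. A call takes as long as a camera call. They do not tell look-alikes from the thing itself.
- masks_of(picture, label): "region" (480x640 bool, what is visible of it).
- spot_point(picture, label): "position" ([x, y, z] in m, in world coordinates, good to about 4 mm: a listed point, or the origin of a listed thing).
The state is a dict: "clock": time; "joints": joint angles; "joint_vel": joint speeds; "joint_torque": joint torques, N m; "position": TCP position; "orientation": TCP orientation; "ft_force": force on the tool from outside, world axes, zero at the start; "ft_torque": the same for the moment, N m; "grip_width": opening from 0.0 (shut) to 1.0 (fully open); "gripper_force": force on a finger pad.
Only numpy, scipy, OpenCV 4.12 (cv2) and the standard library are available. Lean on these libraries where they do the work, as an engineer would, in place of code of your own. Each camera call takes 0.05 s, during which the arm holds its last target. There are 200 camera calls.

TASK

The wooden bag handles hanging on the peg rack need their lacquer cured. Draw the curing station's tray fully out, lift every handle off its pegs and stand each one upright and about centred in a slot of the tray, slide the loaded tray fully home under the hood, and push the start plunger on top of the hood all the way down. Then let the plunger up, draw the tray fully out again with the handles on it, and stand every handle upright and about centred in a slot of the loose wooden finishing rack; leave the tray out and the tape roll, jar and awl where they are.

Things in the scene. Friction and masses are not known exactly. Their poses are not given: they have to be found in the camera images.
- handle1: small bag handle of plain light wood, a flat upright board 110 mm long (own x), 14 mm thick (own y), 68 mm high (own z), about 60 g, with an oblong hand slot 78 mm long and 28 mm high through it (top bar 20 mm high, bottom bar 20 mm, ends 16 mm). Origin: centre of its underside, z up. At the start it hangs on a pair of pegs by its hand slot; may be absent (None).
- handle2: small bag handle of plain light wood, a flat upright board 110 mm long (own x), 14 mm thick (own y), 68 mm high (own z), about 60 g, with an oblong hand slot 78 mm long and 28 mm high through it (top bar 20 mm high, bottom bar 20 mm, ends 16 mm). Origin: centre of its underside, z up. At the start it hangs on a pair of pegs by its hand slot; may be absent (None).
- handle3: small bag handle of plain light wood, a flat upright board 110 mm long (own x), 14 mm thick (own y), 68 mm high (own z), about 60 g, with an oblong hand slot 78 mm long and 28 mm high through it (top bar 20 mm high, bottom bar 20 mm, ends 16 mm). Origin: centre of its underside, z up. At the start it hangs on a pair of pegs by its hand slot; may be absent (None).
- peg_rack: Fixed peg rack: steel bar 16 mm thick, 320 mm long along own y, its axis 125 mm above the table, on two posts and a wooden base. Origin: at table height below the bar's middle. Three pairs of 7 mm pegs stand out from the bar to own -x (the robot's side) at y = -118, 0, 118 mm; the pegs of a pair are 56 mm apart.
- pegs (a point): Middle of the middle peg pair, on top of the pegs, 128.5 mm up, 45 mm in front of the bar's axis; axes as peg_rack. Pegs are level, then turn up; the tips end 25 mm to -x of here, 8 mm higher. Handles hang here, boards parallel to the bar, underside 80 mm up, 30 mm free behind. To take one off raise it 10 to 19 mm (its slot has 21 mm of play on the pegs), then draw it 40 mm or more to -x.
- tray (a joint): Travel of the curing station's tray in m: 0 is fully out (loading), 0.145 is fully home under the hood. Slides along point tray_mid's +x against about 1.5 N of friction and stays where left; starts part way in.
- tray_mid (a point): Centre of the aluminium tray's floor (130 by 176 mm, 24 mm above the table); moves with the tray. x: direction of sliding in, z up. Three slots, each along x, centred at x = 0 and y = -54, 0, 54 mm: 19 mm wide between round-topped dowels 12 mm thick and 36 mm high, standing at x = -32 and 32 mm on both sides of each slot. Handles stand on the floor in them.
- hood_mouth (a point): Middle of the upper edge of the hood's mouth, on the robot's side, 125 mm above the table; axes as tray_mid. The hood is a fixed white tunnel open at both ends, 135 mm long, clear height under its roof 111 mm above the table, 184 mm clear width. With the tray fully out it begins 80 mm to +x of tray_mid.
- tray_grip (a point): Centre of the top of the tray's grip, a black upright tab 14 mm thick (y) by 18 mm (x) by 90 mm high, its top 106 mm above the table, on the robot's side of the tray 95 mm to -x of tray_mid; it stays 20 mm clear of the hood when the tray is home. Same axes as tray_mid. Pinch it from above across y.
- plunger (a joint): Stroke of the sprung start plunger in m: 0 is up, 0.014 is fully down; it takes about 9 N fully down and springs back when let go.
- plunger_top (a point): Centre of the top face of the round black start plunger, 40 mm across, which stands on the hood's roof in a dark housing; pressed straight down.
- finish_rack: Loose finishing rack of darker wood, 0.8 kg: board 130 (x) by 176 (y) by 14 mm with three slots like the tray's: each along own x, centred at x = 0 and y = -54, 0 and 54 mm, 19 mm wide between dowels 36 mm high. Origin: centre of its underside on the table; handles stand on its board 14 mm up.
- tape_roll: Bystander: roll of paper tape lying flat, 104 mm across, 25 mm high; origin under its centre.
- jar: Bystander: jar with a steel cap, 68 mm across, 100 mm high; origin under its centre.
- awl: Bystander: awl with a dark wooden handle lying on the table, 150 mm long.
There are look-alikes about, which are no part of the job. What is shaped like the handle2 but blue, grey or red is not meant.

How it is judged:
By the outcome, as a careful person would: the job done as asked, in the order asked, and still so for the second after the job is handed in, with the robot touching nothing.
Of handle1, handle2, handle3 only 2 to 3 are there at a start; the rules pass over those that are not, and their reading is None.
At some moment in a run one of finish_rack may be knocked a few centimetres aside while the robot is not near it.
It also fails if it takes over 210 s, if anything falls off the work surface, if the arm or the gripper's body presses on something with over 40 N, if the wrist force passes 120 N, or if a joint passes its speed limit or range.

## Working session

There is one attempt and no reset: what is moved stays moved. The work goes in short steps, Python scripts to look and compute and a shell command to move; the robot and the scene stay as the last step left them, time stands still between calls to the robot, and variables do not carry over. Pictures are saved under pics/ and viewed, at most 14 in all, crops included, and the job is handed in when it is done.

```bash
mkdir -p pics; ls
cat > h.py <<'E'
import numpy as np, cv2, sys
from station import manip, camera, masks_of, spot_point
from scipy.spatial.transform import Rotation as R
def cloud(p):
    f=240/np.tan(np.radians(p["vfov"]/2)); z=p["z_map"]
    v,u=np.mgrid[0:480,0:640]
    K=np.array([[f,0,p["cx"]],[0,f,p["cy"]],[0,0,1]])
    uv=np.stack([u,v],-1).reshape(-1,1,2).astype(np.float64)
    s=cv2.undistortPoints(uv,K,np.array([p["k1"],0,0,0,0.])).reshape(480,640,2)
    c=np.stack([s[...,0]*z,-s[...,1]*z,-z],-1)
    w=c@R.from_quat(p["orientation"]).as_matrix().T+np.array(p["eye"])
    w[z==0]=np.nan
    return w
def save(p,n): cv2.imwrite(f"pics/{n}.png",cv2.cvtColor(p["image"],cv2.COLOR_RGB2BGR))
E
cat > a.py <<'E'
from h import *
np.set_printoptions(precision=3,suppress=True)
print({k:np.round(v,3) for k,v in manip.get_obs().items()})
for c in ["scene","side"]:
    p=camera(c); save(p,c+"0"); print(c,p["eye"],p["vfov"],p["k1"])
    W=cloud(p); np.save(c+"0.npy",W)
    for n in ["handle1","peg_rack","pegs","tray_mid","hood_mouth","tray_grip","plunger_top","finish_rack","tape_roll","jar","awl"]:
        print(n,[(np.round(d["position"],3),round(d["score"],2)) for d in spot_point(p,n)][:7])
E
python3 a.py
```

```text
pics
{'clock': np.float64(0.0), 'joints': array([-0.099,  0.399,  0.045,  1.538, -0.019,  1.207, -0.051]), 'joint_vel': array([ 0.   ,  0.   ,  0.001, -0.   , -0.001,  0.   , -0.001]), 'joint_torque': array([ -0.001, -47.513,   1.364, -25.423,   0.011,   0.01 ,   0.   ]), 'position': array([0.649, 0.   , 0.238]), 'orientation': array([ 0.707,  0.707, -0.001, -0.001]), 'ft_force': array([ 0.305,  0.1  , -0.287]), 'ft_torque': array([ 0.028,  0.01 , -0.001]), 'gripper_force': np.float64(0.0), 'grip_width': np.float64(1.002)}
scene [0.96  0.568 1.253] 57.82451649957678 0.032983512917230264
handle1 [(array([0.479, 0.264, 0.082]), 0.95), (array([0.167, 0.318, 0.001]), 0.89), (array([ 0.761,  0.218, -0.   ]), 0.75), (array([ 0.483,  0.667, -0.004]), 0.64), (array([0.574, 0.189, 0.078]), 0.62)]
peg_rack [(array([0.508, 0.3  , 0.   ]), 0.77), (array([ 0.726, -0.315, -0.002]), 0.18)]
pegs [(array([0.485, 0.262, 0.13 ]), 0.56)]
tray_mid [(array([ 0.59 , -0.037,  0.026]), 0.79)]
hood_mouth [(array([ 0.6  , -0.035,  0.12 ]), 0.81)]
tray_grip [(array([ 0.497, -0.025,  0.106]), 0.71), (array([0.57
[... 535 characters left out ...]
, 0.57), (array([0.48 , 0.264, 0.08 ]), 0.55), (array([0.48 , 0.67 , 0.002]), 0.52), (array([ 0.165,  0.317, -0.005]), 0.52)]
peg_rack [(array([0.513, 0.299, 0.001]), 0.96)]
pegs [(array([0.483, 0.267, 0.13 ]), 0.64), (array([ 0.496, -0.02 ,  0.108]), 0.42)]
tray_mid [(array([ 0.591, -0.032,  0.022]), 0.84)]
hood_mouth [(array([ 0.605, -0.029,  0.126]), 0.77)]
tray_grip [(array([ 0.493, -0.021,  0.11 ]), 0.59)]
plunger_top [(array([ 0.677, -0.04 ,  0.16 ]), 0.71)]
finish_rack [(array([ 0.455, -0.333, -0.003]), 0.9), (array([0.486, 0.266, 0.132]), 0.6)]
tape_roll [(array([ 0.727, -0.315, -0.001]), 0.7)]
jar [(array([ 0.7  ,  0.361, -0.007]), 0.95)]
awl [(array([ 0.33 ,  0.155, -0.001]), 0.6)]
```

View pics/scene0.png

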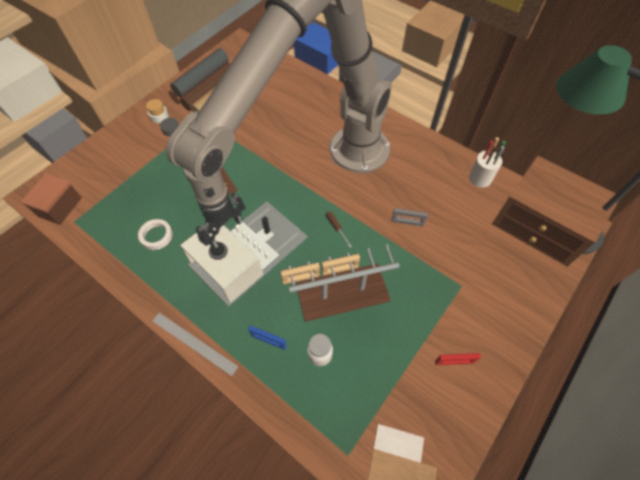

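View pics/side0.png

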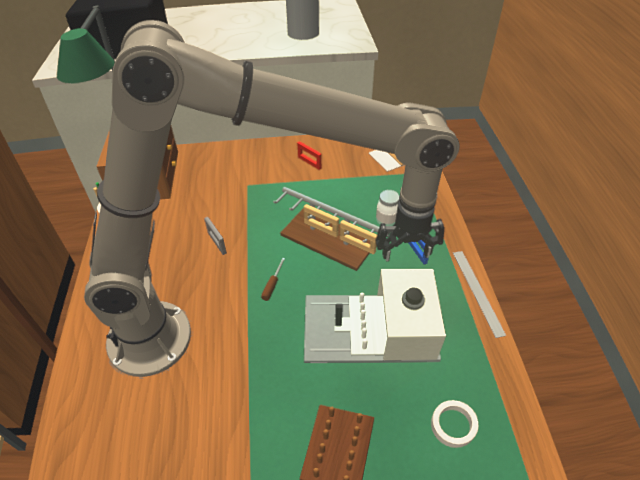

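The scene shows two light-wood handles on the pegs, in the scene view at (300,273) and (341,265). The look-alikes lie on the table: blue (267,337), grey (409,217) and red (459,359). Only the two hanging ones are plain wood. The third peg pair is empty. Next I refine poses and confirm with a crop.

```bash
cat > b.py <<'E'
from h import *
np.set_printoptions(precision=4,suppress=True)
def rect(P,name):
    r=cv2.minAreaRect((P[:,:2]*1000).astype(np.float32)); b=cv2.boxPoints(r)
    e=b[1]-b[0],b[2]-b[1]; L=max(e,key=np.linalg.norm)
    print(name,len(P),"c",np.round(r[0],1),"size",np.round(sorted(r[1]),1),"long ang",round(np.degrees(np.arctan2(L[1],L[0]))%180,1),"z",np.round(np.median(P[:,2]),4))
def clean(m): return cv2.erode(m.astype(np.uint8),np.ones((2,2)))>0
W={}
for c in ["scene","side"]:
    p=camera(c); w=cloud(p); print(c)
    def band(x0,x1,y0,y1,z0,z1):
        return w[(w[...,0]>x0)&(w[...,0]<x1)&(w[...,1]>y0)&(w[...,1]<y1)&(w[...,2]>z0)&(w[...,2]<z1)]
    rect(band(.3,.62,-.5,-.2,.008,.02),"frack board")
    rect(band(.3,.62,-.5,-.2,.042,.06),"frack dowels")
    rect(band(.56,.8,-.18,.1,.119,.131),"hood roof")
    rect(band(.44,.55,-.1,.05,.098,.112),"tray grip")
    rect(band(.62,.72,-.1,.02,.148,.17),"plunger")
    img=p["image"].astype(int); wood=(img[...,0]-img[...,2]>50)&(img[...,0]>150)
    for n,(x,y) in {"hA":(.48,.265),"hB":(.575,.191)}.items():
        m=(np.hypot(w[...,0]-x,w[...,1]-y)<.062)&(w[...,2]>.142)&(w[...,2]<.154)&wood
        rect(w[m],n+" top")
    rect(band(.3,.7,.1,.5,.118,.155)[:],"all rack high")
    save(p,c+"1")
c=cv2.imread("pics/side1.png")[170:280,190:450]; cv2.imwrite("pics/crop1.png",cv2.resize(c,None,fx=3,fy=3,interpolation=cv2.INTER_CUBIC))
E
python3 b.py
```

```text
scene
frack board 192 c [ 495.4 -318.9] size [177.2 341.2] long ang 137.3 z 0.0133
frack dowels 3 c [ 450.4 -252.5] size [1.9 6.5] long ang 78.0 z 0.048
hood roof 2098 c [671.5 -39.7] size [137.1 201.5] long ang 83.3 z 0.1249
tray grip 27 c [497.3 -19.3] size [13.8 16.6] long ang 173.5 z 0.1056
plunger 110 c [675.4 -38.2] size [34.2 37.8] long ang 173.8 z 0.1546
hA top 189 c [484.1 265.4] size [ 15.8 107.6] long ang 142.1 z 0.1474
hB top 189 c [577.8 191.5] size [ 16.2 107.1] long ang 141.7 z 0.148
all rack high 1415 c [497.7 273.2] size [ 78.9 334. ] long ang 142.1 z 0.1324
side
frack board 3662 c [ 455.6 -331.3] size [130.7 175.1] long ang 70.1 z 0.013
frack dowels 289 c [ 456.  -332.7] size [ 76.6 148.6] long ang 70.0 z 0.0471
hood roof 3404 c [670.4 -41.8] size [136.9 202.2] long ang 83.6 z 0.1238
tray grip 44 c [495.1 -23.9] size [13.4 17.2] long ang 172.7 z 0.1046
plunger 196 c [672.4 -42.8] size [38.9 40. ] long ang 136.5 z 0.1536
hA top 168 c [480.8 263.8] size [ 17.4 109.5] long ang 142.5 z 0.1463
hB top 180 c [574.8 189.6] size [ 18.2 106.7] long ang 142.7 z 0.147
all rack high 1386 c [495.8 271.2] size [ 78.6 333.7] long ang 141.9 z 0.1317
```

View pics/crop1.png

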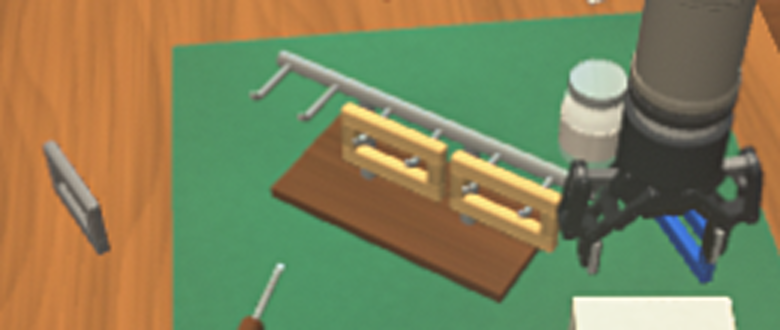

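The crop confirms two plain wooden handles on the pegs, at crop (393,150) and (505,200). The third pair of pegs is empty, and the grey and blue look-alikes lie on the table. The first move is to the tray grip.

```bash
python3 -m crank '{"claw":[5,5,5,5,5],"slide":[[-3,-0.4,0],[-6,-0.8,0],[-9,-1.2,0],[-12,-1.7,0],[-15.4,-2.15,0]],"dr":[[0,0,10],[0,0,20],[0,0,30],[0,0,40],[0,0,50]]}'
python3 -m crank '{"claw":[5,5,5,5,5],"slide":[[0,0,0],[0,0,0],[0,0,0],[0,0,-3],[0,0,-6]],"dr":[[0,0,10],[0,0,20],[0,0,30],[0,0,33.4],[0,0,33.4]]}'
python3 - <<'E'
from h import *
o=manip.get_obs();print(o["position"],R.from_quat(o["orientation"]).as_matrix()[:,1],o["ft_force"],o["joints"])
E
```

```text
clock: 1.92
position: [0.4952, -0.0217, 0.2395]
orientation: [0.339, 0.941, 0.0, 0.0]
ft_force: [0.1, -0.4, -0.4]
grip_width: 0.585
gripper_force: 0.0
clock: 2.55
position: [0.4965, -0.0216, 0.1792]
orientation: [0.057, 0.998, 0.0, 0.001]
ft_force: [0.0, -1.1, 0.2]
grip_width: 0.587
gripper_force: 0.0
[ 0.4965035  -0.02155569  0.17920772] [1.14738770e-01 9.93395650e-01 3.11390417e-04] [ 0.01045139 -1.12344111  0.15347722] [ 0.06923408  0.18601637 -0.12580461  1.96426244  0.02774695  0.99105293
  1.38622224]
```

```bash
python3 -m crank '{"claw":[5,5,5,0,0],"slide":[[0,0,-5],[0,0,-9.5],[0,0,-9.5],[0,0,-9.5],[0,0,-9.5]],"dr":[[0,0,0],[0,0,0],[0,0,0],[0,0,0],[0,0,0]]}' 40
python3 -m crank '{"claw":[0,0,0,0,0],"slide":[[0,0,0],[0,0,0],[-1,0.11,0],[-2,0.23,0],[-3,0.35,0]],"dr":[[0,0,0],[0,0,0],[0,0,0],[0,0,0],[0,0,0]]}'
python3 -m crank '{"claw":[0,0,0,0,0],"slide":[[-1,0.12,0],[-2,0.23,0],[-3,0.35,0],[-3.6,0.42,0],[-3.9,0.45,0]],"dr":[[0,0,0],[0,0,0],[0,0,0],[0,0,0],[0,0,0]]}'
```

```text
clock: 3.18
position: [0.4979, -0.0217, 0.0865]
orientation: [0.057, 0.998, -0.0, 0.002]
ft_force: [-1.9, -13.9, 7.4]
grip_width: 0.164
gripper_force: 9.3
clock: 3.8
position: [0.4682, -0.0188, 0.0866]
orientation: [0.058, 0.998, -0.0, 0.003]
ft_force: [2.2, -2.8, 7.9]
grip_width: 0.155
gripper_force: 41.3
clock: 4.42
position: [0.4315, -0.0148, 0.0867]
orientation: [0.057, 0.998, -0.0, 0.006]
ft_force: [11.4, -5.0, -4.6]
grip_width: 0.156
gripper_force: 39.6
```

```bash
python3 -m crank '{"claw":[5,5,5,5,5],"slide":[[0.3,0,0],[0.3,0,0],[0.3,0,5],[0.3,0,10],[0.3,0,15.5]],"dr":[[0,0,0],[0,0,0],[0,0,0],[0,0,0],[0,0,0]]}'
python3 -m crank '{"claw":[3.2,3.2,3.2,3.2,3.2],"slide":[[1,6,0],[2,12,0],[3,18,0],[4,24,0],[5.25,27.8,0]],"dr":[[0,0,-8],[0,0,-16],[0,0,-24],[0,0,-31.2],[0,0,-31.2]]}'
python3 -m crank '{"claw":[3.2,3.2],"slide":[[0,0,0],[0,0,0]],"dr":[[0,0,0],[0,0,0]]}'
cat > c.py <<'E'
from h import *
from b0 import rect
E
sed -n '/^def rect/,/^    print/p' b.py > rect.txt; cat rect.txt >> h.py
cat > c.py <<'E'
from h import *
for c in ["scene","side"]:
    p=camera(c); w=cloud(p); save(p,c+sys.argv[1])
    for n in ["tray_mid","tray_grip","finish_rack","handle1"]:
        print(c,n,[(np.round(d["position"],3),round(d["score"],2)) for d in spot_point(p,n)][:5])
    def band(x0,x1,y0,y1,z0,z1):
        return w[(w[...,0]>x0)&(w[...,0]<x1)&(w[...,1]>y0)&(w[...,1]<y1)&(w[...,2]>z0)&(w[...,2]<z1)]
    rect(band(.36,.47,-.07,.04,.098,.112),"tray grip")
    rect(band(.455,.6,-.13,.08,.053,.064),"tray dowels")
    rect(band(.35,.62,-.5,-.2,.008,.02),"frack board")
E
python3 c.py 2
```

```text
clock: 5.05
position: [0.4288, -0.0131, 0.2403]
orientation: [0.057, 0.998, 0.0, -0.001]
ft_force: [0.3, -0.2, -0.3]
grip_width: 0.591
gripper_force: 0.0
clock: 5.68
position: [0.481, 0.2682, 0.239]
orientation: [0.322, 0.947, 0.0, -0.001]
ft_force: [0.9, -0.3, -1.0]
grip_width: 0.373
gripper_force: 0.0
clock: 5.92
position: [0.482, 0.2635, 0.2387]
orientation: [0.324, 0.946, -0.001, -0.0]
ft_force: [0.2, -0.9, 0.6]
grip_width: 0.377
gripper_force: 0.0
scene tray_mid [(array([ 0.522, -0.027,  0.024]), 0.82)]
scene tray_grip [(array([ 0.429, -0.018,  0.107]), 0.96), (array([0.481, 0.263, 0.128]), 0.25)]
scene finish_rack [(array([ 0.455, -0.335, -0.001]), 0.58)]
scene handle1 [(array([0.168, 0.319, 0.   ]), 0.72), (array([0.765, 0.216, 0.003]), 0.71), (array([0.576, 0.188, 0.079]), 0.65), (array([0.48 , 0.263, 0.083]), 0.63), (array([ 0.483,  0.668, -0.002]), 0.6)]
tray grip 30 c [429.8 -11.8] size [16. 19.] long ang 170.3 z 0.1045
tray dowels 114 c [525.4 -22.8] size [ 74.7 152.8] long ang 84.1 z 0.0571
frack board 1188 c [ 438.1 -337.6] size [164.8 263.4] long ang 70.3 z 0.0134
side tray_mid [(array([ 0.522, -0.027,  0.023]), 0.71)]
side tray_grip [(array([ 0.429, -0.013,  0.112]), 0.97)]
side finish_rack [(array([ 0.458, -0.333, -0.001]), 0.63)]
side handle1 [(array([0.764, 0.217, 0.   ]), 0.95), (array([0.482, 0.261, 0.081]), 0.93), (array([ 0.164,  0.318, -0.002]), 0.87), (array([0.572, 0.194, 0.081]), 0.67), (array([ 0.48 ,  0.668, -0.   ]), 0.43)]
tray grip 41 c [428.5 -15.9] size [13.9 14.7] long ang 175.1 z 0.1047
tray dowels 188 c [523.  -26.4] size [ 74.8 149.2] long ang 84.1 z 0.0568
frack board 3653 c [ 463.7 -334.2] size [147.1 175.7] long ang 70.2 z 0.013
```

View pics/side2.png

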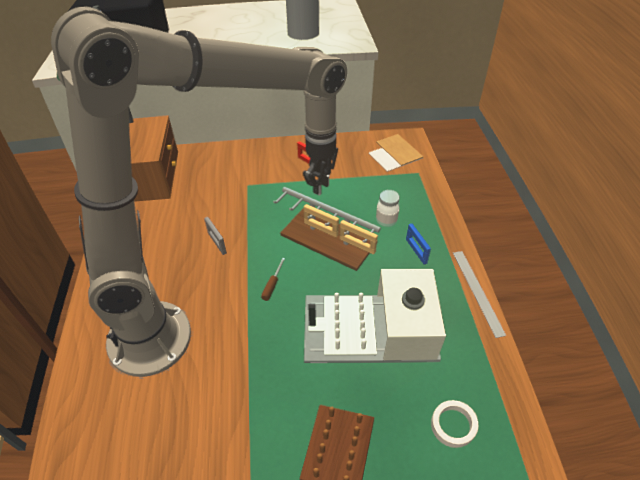

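The tray is out, with the tab at the left end at (312,316), and the hand is above handle A. Now I grasp it.

```bash
python3 -m crank '{"claw":[3.2,3.2,3.2,3.2,3.2],"slide":[[0,0,-5],[0,0,-9],[0,0,-11.1],[0,0,-11.1],[0,0,-11.1]],"dr":[[0,0,0],[0,0,0],[0,0,0],[0,0,0],[0,0,0]]}'
python3 -m crank '{"claw":[0,0,0,0,0],"slide":[[0,0,0],[0,0,0],[0,0,0],[0,0,0],[0,0,0]],"dr":[[0,0,0],[0,0,0],[0,0,0],[0,0,0],[0,0,0]]}' 50
python3 -m crank '{"claw":[0,0,0,0,0],"slide":[[0,0,0.7],[0,0,1.4],[0,0,1.4],[0,0,1.4],[0,0,1.4]],"dr":[[0,0,0],[0,0,0],[0,0,0],[0,0,0],[0,0,0]]}'
```

```text
clock: 7.05
position: [0.4833, 0.265, 0.1294]
orientation: [0.324, 0.946, 0.001, 0.001]
ft_force: [-0.3, 0.6, -0.0]
grip_width: 0.376
gripper_force: 0.0
clock: 7.68
position: [0.4835, 0.2651, 0.1298]
orientation: [0.324, 0.946, 0.001, 0.001]
ft_force: [-0.3, 0.3, 6.3]
grip_width: 0.156
gripper_force: 51.3
clock: 8.3
position: [0.4823, 0.2644, 0.142]
orientation: [0.324, 0.946, -0.0, -0.0]
ft_force: [0.3, 1.1, -1.1]
grip_width: 0.153
gripper_force: 50.5
```

```bash
python3 -m crank '{"claw":[0,0,0,0,0],"slide":[[-1,-1.3,0],[-2,-2.6,0],[-3,-3.8,0],[-3.7,-4.7,0],[-3.7,-4.7,3]],"dr":[[0,0,0],[0,0,0],[0,0,0],[0,0,0],[0,0,0]]}'
python3 -m crank '{"claw":[0,0,0,0,0],"slide":[[0,0,3],[2,-5,3],[4,-10,3],[6,-15,3],[8.5,-18.8,3]],"dr":[[0,0,0],[0,0,8],[0,0,16],[0,0,24],[0,0,31.4]]}'
python3 -m crank '{"claw":[0,0],"slide":[[0,0,0],[0,0,-3]],"dr":[[0,0,0],[0,0,0]]}'
cat > d.py <<'E'
from h import *
# handles' top rects near (x,y) given, z band, wood colour
tag=sys.argv[1]; zt=float(sys.argv[2]); pts=[tuple(map(float,a.split(","))) for a in sys.argv[3:]]
o=manip.get_obs(); print("tcp",o["position"],"f",np.round(o["ft_force"],1),"w",o["grip_width"])
for c in ["scene","side"]:
    p=camera(c); w=cloud(p); save(p,c+tag); print(c)
    img=p["image"].astype(int); wood=(img[...,0]-img[...,2]>50)&(img[...,0]>140)
    for x,y in pts:
        m=(np.hypot(w[...,0]-x,w[...,1]-y)<.075)&(abs(w[...,2]-zt)<.006)&wood
        if m.sum()>8: rect(w[m],(x,y))
    print([(np.round(d["position"],3),round(d["score"],2)) for d in spot_point(p,"handle1") if abs(np.array(d["position"])[2])>.008])
E
python3 d.py 3 0.190 .530,.030
```

```text
clock: 8.93
position: [0.4431, 0.2151, 0.1707]
orientation: [0.324, 0.946, -0.002, -0.002]
ft_force: [0.7, 0.3, -0.2]
grip_width: 0.156
gripper_force: 50.3
clock: 9.55
position: [0.5305, 0.0268, 0.2026]
orientation: [0.055, 0.999, -0.0, 0.0]
ft_force: [0.5, 1.2, 0.7]
grip_width: 0.158
gripper_force: 50.3
clock: 9.8
position: [0.5324, 0.0299, 0.1742]
orientation: [0.057, 0.998, 0.001, 0.003]
ft_force: [1.2, 1.1, -1.6]
grip_width: 0.152
gripper_force: 50.4
tcp [0.53235277 0.02985859 0.17416757] f [ 1.2  1.1 -1.6] w 0.1515817671130813
scene
(0.53, 0.03) 107 c [532.6  32.5] size [ 15.1 109. ] long ang 173.2 z 0.1917
[(array([0.575, 0.192, 0.081]), 0.74), (array([0.53 , 0.03 , 0.129]), 0.56)]
side
(0.53, 0.03) 164 c [526.6  28.8] size [ 17.6 107.8] long ang 175.6 z 0.1872
[(array([0.526, 0.027, 0.124]), 0.82), (array([0.573, 0.188, 0.083]), 0.58)]
```

```bash
python3 -m crank '{"claw":[0,0,0,0,0],"slide":[[0,-0.15,-3],[0,-0.15,-5.5],[0,-0.15,-7],[0,-0.15,-8.5],[0,-0.15,-9.7]],"dr":[[0,0,0],[0,0,0],[0,0,0],[0,0,0],[0,0,0]]}'
python3 -m crank '{"claw":[0,0],"slide":[[0,0,-0.1],[0,0,-0.1]],"dr":[[0,0,0],[0,0,0]]}'
```

```text
clock: 10.62
position: [0.531, 0.0282, 0.0752]
orientation: [0.056, 0.998, 0.0, 0.0]
ft_force: [-0.4, 0.2, -1.6]
grip_width: 0.157
gripper_force: 50.4
clock: 10.88
position: [0.5309, 0.0281, 0.0747]
orientation: [0.056, 0.998, 0.0, 0.0]
ft_force: [0.9, 0.9, -1.1]
grip_width: 0.157
gripper_force: 50.4
```

```bash
python3 -m crank '{"claw":[0,0,3.2,3.2,3.2],"slide":[[0,0,-0.15],[0,0,-0.15],[0,0,-0.15],[0,0,-0.15],[0,0,-0.15]],"dr":[[0,0,0],[0,0,0],[0,0,0],[0,0,0],[0,0,0]]}'
python3 -m crank '{"claw":[3.2,3.2,3.2,3.2,3.2],"slide":[[0,0,2],[0,0,6],[0,0,11],[0,0,16.65],[2.3,6,16.65]],"dr":[[0,0,0],[0,0,0],[0,0,0],[0,0,0],[0,0,-10]]}'
python3 -m crank '{"claw":[3.2,3.2,3.2,3.2,3.2],"slide":[[1.5,5,0],[2.3,10.25,0],[2.3,10.25,0],[2.3,10.25,0],[2.3,10.25,-4]],"dr":[[0,0,-10],[0,0,-20],[0,0,-21.4],[0,0,-21.4],[0,0,-21.4]]}'
python3 d.py 4 0.092 .530,.030
python3 d.py 4b 0.148 .576,.190
```

```text
clock: 11.5
position: [0.5305, 0.028, 0.0728]
orientation: [0.056, 0.998, 0.0, -0.0]
ft_force: [-0.5, -0.9, -1.2]
grip_width: 0.376
gripper_force: 0.0
clock: 12.12
position: [0.5555, 0.079, 0.2449]
orientation: [0.146, 0.989, -0.0, 0.005]
ft_force: [0.5, 0.1, 0.2]
grip_width: 0.374
gripper_force: 0.0
clock: 12.75
position: [0.5779, 0.1851, 0.2022]
orientation: [0.321, 0.947, 0.002, 0.003]
ft_force: [0.9, -0.2, -0.6]
grip_width: 0.377
gripper_force: 0.0
tcp [0.57791036 0.18511741 0.20217684] f [ 0.9 -0.2 -0.6] w 0.3768780576681654
scene
(0.53, 0.03) 124 c [539.9  29.8] size [16.8 92.7] long ang 174.7 z 0.0911
[(array([0.577, 0.189, 0.079]), 0.71), (array([0.529, 0.027, 0.025]), 0.68)]
side
(0.53, 0.03) 198 c [530.3  25.9] size [ 15.9 109.5] long ang 173.9 z 0.0906
[(array([0.532, 0.026, 0.023]), 0.73), (array([0.574, 0.193, 0.084]), 0.64)]
tcp [0.57496335 0.18448066 0.19930153] f [0.1 0.3 0.1] w 0.3749025858426998
scene
(0.576, 0.19) 179 c [577.2 190.4] size [ 17.7 106.8] long ang 142.1 z 0.1472
[(array([0.574, 0.194, 0.079]), 0.72), (array([0.528, 0.03 , 0.025]), 0.68)]
side
(0.576, 0.19) 189 c [575.  189.1] size [ 18.4 107.6] long ang 143.0 z 0.1466
[(array([0.574, 0.193, 0.08 ]), 0.97), (array([0.531, 0.025, 0.024]), 0.58)]
```

View pics/side4b.png

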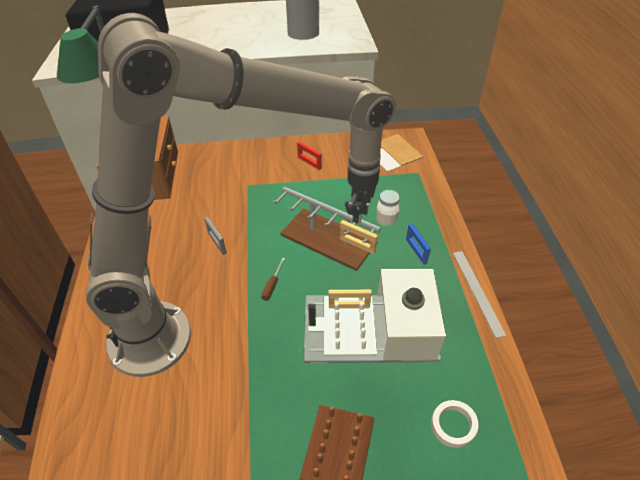

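Handle A stands in the tray slot at (350,298) and handle B is still on the pegs at (358,236). The hand is 6 mm short in y, so I correct that and grasp.

```bash
python3 -m crank '{"claw":[3.2,3.2,3.2,3.2,3.2],"slide":[[0.1,0.6,0],[0.1,0.6,-2],[0.1,0.6,-5],[0.1,0.6,-7.1],[0.1,0.6,-7.1]],"dr":[[0,0,0],[0,0,0],[0,0,0],[0,0,0],[0,0,0]]}'
python3 -m crank '{"claw":[0,0,0,0,0],"slide":[[0,0,0],[0,0,0],[0,0,0],[0,0,0],[0,0,0]],"dr":[[0,0,0],[0,0,0],[0,0,0],[0,0,0],[0,0,0]]}' 50
python3 -m crank '{"claw":[0,0,0,0,0],"slide":[[0,0,0.7],[0,0,1.4],[0,0,1.4],[0,0,1.4],[0,0,1.4]],"dr":[[0,0,0],[0,0,0],[0,0,0],[0,0,0],[0,0,0]]}'
```

```text
clock: 13.78
position: [0.575, 0.1924, 0.1271]
orientation: [0.32, 0.947, -0.001, -0.001]
ft_force: [0.3, -0.0, 0.6]
grip_width: 0.374
gripper_force: 0.0
clock: 14.4
position: [0.5769, 0.1928, 0.1296]
orientation: [0.32, 0.947, 0.001, 0.001]
ft_force: [-0.0, 0.5, 5.5]
grip_width: 0.151
gripper_force: 52.3
clock: 15.02
position: [0.5758, 0.1922, 0.142]
orientation: [0.32, 0.947, -0.0, -0.0]
ft_force: [-0.9, 0.4, -0.5]
grip_width: 0.152
gripper_force: 51.7
```

```bash
python3 -m crank '{"claw":[0,0,0,0,0],"slide":[[-1,-1.3,0],[-2,-2.6,0],[-3,-3.8,0],[-3.7,-4.7,0],[-3.7,-4.7,4]],"dr":[[0,0,0],[0,0,0],[0,0,0],[0,0,0],[0,0,0]]}'
python3 -m crank '{"claw":[0,0,0,0,0],"slide":[[-0.3,-4.5,1],[-0.8,-9,1],[-1.2,-13.5,1],[-1.6,-18,1],[-2.05,-22.3,1]],"dr":[[0,0,7],[0,0,14],[0,0,21],[0,0,28],[0,0,31]]}'
python3 -m crank '{"claw":[0,0,0],"slide":[[0,0,-1],[0,0,-3],[0,0,-3]],"dr":[[0,0,0],[0,0,0],[0,0,0]]}'
python3 d.py 5 0.178 .518,-.078
```

```text
clock: 15.65
position: [0.5359, 0.1428, 0.1799]
orientation: [0.321, 0.947, -0.002, -0.003]
ft_force: [0.1, 0.2, -0.0]
grip_width: 0.151
gripper_force: 51.6
clock: 16.27
position: [0.518, -0.0795, 0.1926]
orientation: [0.055, 0.999, -0.0, 0.0]
ft_force: [2.2, 1.0, -1.0]
grip_width: 0.155
gripper_force: 51.6
clock: 16.65
position: [0.5171, -0.0768, 0.161]
orientation: [0.055, 0.998, 0.0, -0.002]
ft_force: [-0.1, 0.4, 0.7]
grip_width: 0.15
gripper_force: 51.6
tcp [ 0.51710623 -0.07676393  0.16098752] f [-0.1  0.4  0.7] w 0.1497245316239059
scene
(0.518, -0.078) 94 c [521.8 -76.3] size [ 14.5 109. ] long ang 175.6 z 0.1788
[(array([ 0.518, -0.077,  0.108]), 0.85), (array([0.528, 0.027, 0.026]), 0.79), (array([ 0.674, -0.045,  0.156]), 0.21)]
side
(0.518, -0.078) 228 c [519.2 -77.8] size [ 15.7 108.2] long ang 173.8 z 0.1795
[(array([ 0.52 , -0.075,  0.114]), 0.79), (array([0.529, 0.027, 0.022]), 0.66)]
```

```bash
python3 -m crank '{"claw":[0,0,0,0,0],"slide":[[-0.2,-0.15,-2.5],[-0.2,-0.15,-4.5],[-0.2,-0.15,-6],[-0.2,-0.15,-7.5],[-0.2,-0.15,-8.5]],"dr":[[0,0,0],[0,0,0],[0,0,0],[0,0,0],[0,0,0]]}'
python3 -m crank '{"claw":[0,0,0],"slide":[[0,0,-0.2],[0,0,-0.35],[0,0,-0.35]],"dr":[[0,0,0],[0,0,0],[0,0,0]]}'
```

```text
clock: 17.48
position: [0.5166, -0.0791, 0.0767]
orientation: [0.055, 0.998, 0.0, -0.0]
ft_force: [-0.6, -0.5, -0.0]
grip_width: 0.156
gripper_force: 51.6
clock: 17.85
position: [0.5169, -0.0793, 0.0742]
orientation: [0.056, 0.998, 0.0, 0.0]
ft_force: [-0.3, -0.4, -0.3]
grip_width: 0.154
gripper_force: 51.6
```

```bash
python3 -m crank '{"claw":[0,3.2,3.2,3.2,3.2],"slide":[[0,0,-0.1],[0,0,-0.1],[0,0,-0.1],[0,0,-0.1],[0,0,2]],"dr":[[0,0,0],[0,0,0],[0,0,0],[0,0,0],[0,0,0]]}'
python3 -m crank '{"claw":[5,5,5,5,5],"slide":[[0,0,4],[0,0,8],[0,0,12],[-4.4,3.3,12],[-8.7,6.5,12]],"dr":[[0,0,0],[0,0,0],[0,0,0],[0,0,0],[0,0,0]]}'
python3 -m crank '{"claw":[5],"slide":[[0,0,0]],"dr":[[0,0,0]]}'
python3 d.py 6 0.092 .530,.028 .517,-.08; python3 c.py 6
```

```text
clock: 18.48
position: [0.5151, -0.0791, 0.0928]
orientation: [0.055, 0.998, 0.0, -0.002]
ft_force: [0.8, 0.1, 0.6]
grip_width: 0.376
gripper_force: 0.0
clock: 19.1
position: [0.429, -0.0134, 0.2144]
orientation: [0.056, 0.998, 0.0, 0.001]
ft_force: [0.6, 0.3, -0.6]
grip_width: 0.587
gripper_force: 0.0
clock: 19.23
position: [0.4266, -0.0122, 0.2137]
orientation: [0.053, 0.999, -0.0, -0.001]
ft_force: [1.0, -0.3, -0.3]
grip_width: 0.589
gripper_force: 0.0
tcp [ 0.42664537 -0.01220492  0.21372585] f [ 1.  -0.3 -0.3] w 0.5889135891871685
scene
(0.53, 0.028) 151 c [532.2  31. ] size [ 17.2 109.3] long ang 174.3 z 0.0917
(0.517, -0.08) 140 c [520.1 -78.6] size [ 17.1 108. ] long ang 173.7 z 0.0913
[(array([0.529, 0.029, 0.026]), 0.97), (array([ 0.516, -0.078,  0.021]), 0.81)]
side
(0.53, 0.028) 208 c [530.1  26.5] size [ 16.2 109.1] long ang 173.4 z 0.0899
(0.517, -0.08) 260 c [517. -81.] size [ 17.1 108. ] long ang 172.7 z 0.0901
[(array([0.532, 0.029, 0.023]), 0.91), (array([ 0.515, -0.075,  0.02 ]), 0.68), (array([ 0.605, -0.032,  0.124]), 0.42)]
scene tray_mid [(array([ 0.523, -0.025
[... 633 characters left out ...]
g 82.6 z 0.0135
side tray_mid [(array([ 0.523, -0.025,  0.024]), 0.57), (array([ 0.454, -0.332, -0.   ]), 0.15)]
side tray_grip [(array([ 0.427, -0.012,  0.108]), 0.61)]
side finish_rack [(array([ 0.454, -0.334, -0.001]), 0.65), (array([ 0.518, -0.079,  0.026]), 0.16)]
side handle1 [(array([0.529, 0.028, 0.025]), 0.93), (array([0.762, 0.219, 0.006]), 0.8), (array([ 0.516, -0.078,  0.023]), 0.68), (array([ 0.526, -0.026,  0.024]), 0.68), (array([ 0.162,  0.316, -0.004]), 0.57)]
tray grip 41 c [428.5 -15.7] size [14.7 14.7] long ang 84.7 z 0.1043
tray dowels 189 c [531.5 -50. ] size [135.2 155.1] long ang 88.2 z 0.0568
frack board 3645 c [ 455.8 -331.5] size [130.3 176.8] long ang 69.8 z 0.013
```

View pics/side6.png

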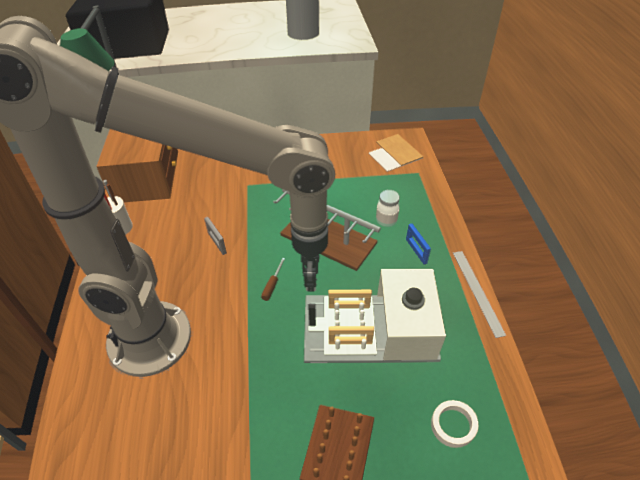

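Both handles stand upright in the tray at (350,298) and (350,335), and the hand is over the grip. Next I push the tray in.

```bash
python3 -m crank '{"claw":[5,5,5,5,0],"slide":[[0,0,-5],[0,0,-9],[0,0,-12.9],[0,0,-12.9],[0,0,-12.9]],"dr":[[0,0,0],[0,0,0],[0,0,0],[0,0,0],[0,0,0]]}' 40
python3 -m crank '{"claw":[0,0,0,0,0],"slide":[[0,0,0],[0,0,0],[0,0,0],[0.8,-0.09,0],[2,-0.23,0]],"dr":[[0,0,0],[0,0,0],[0,0,0],[0,0,0],[0,0,0]]}'
python3 -m crank '{"claw":[0,0,0,0,0],"slide":[[1.4,-0.16,0],[2.8,-0.32,0],[4.2,-0.49,0],[5.6,-0.65,0],[7,-0.81,0]],"dr":[[0,0,0],[0,0,0],[0,0,0],[0,0,0],[0,0,0]]}'
python3 -m crank '{"claw":[0,0,0,0,0],"slide":[[1.4,-0.16,0],[2.8,-0.32,0],[4,-0.46,0],[5,-0.58,0],[5.4,-0.62,0]],"dr":[[0,0,0],[0,0,0],[0,0,0],[0,0,0],[0,0,0]]}'
python3 -m crank '{"claw":[0,0],"slide":[[0.3,-0.03,0],[0.3,-0.03,0]],"dr":[[0,0,0],[0,0,0]]}'
```

```text
clock: 20.55
position: [0.4307, -0.0141, 0.086]
orientation: [0.056, 0.998, 0.0, 0.001]
ft_force: [0.6, 0.5, -0.5]
grip_width: 0.387
gripper_force: 0.0
clock: 21.18
position: [0.4506, -0.0169, 0.0867]
orientation: [0.056, 0.998, -0.0, 0.001]
ft_force: [-2.2, -0.7, 7.4]
grip_width: 0.158
gripper_force: 40.1
clock: 21.8
position: [0.5209, -0.0246, 0.0867]
orientation: [0.056, 0.998, 0.0, 0.001]
ft_force: [-2.3, -0.4, 7.1]
grip_width: 0.156
gripper_force: 40.0
clock: 22.42
position: [0.5751, -0.0305, 0.0867]
orientation: [0.056, 0.998, 0.0, 0.001]
ft_force: [-2.8, -0.0, 6.6]
grip_width: 0.159
gripper_force: 40.2
clock: 22.68
position: [0.5752, -0.0305, 0.0867]
orientation: [0.056, 0.998, 0.0, -0.001]
ft_force: [-6.8, 0.7, 13.0]
grip_width: 0.153
gripper_force: 40.9
```

```bash
python3 -m crank '{"claw":[5,5,5,5,5],"slide":[[-0.3,0,0],[-0.3,0,0],[-0.3,0,4],[-0.3,0,9],[-0.3,0,14]],"dr":[[0,0,0],[0,0,0],[0,0,0],[0,0,0],[0,0,0]]}'
python3 -m crank '{"claw":[0,0,0,0,0],"slide":[[3,-0.3,0],[6,-0.7,0],[9.9,-0.97,0],[9.9,-0.97,0],[9.9,-0.97,-2]],"dr":[[0,0,0],[0,0,0],[0,0,0],[0,0,0],[0,0,0]]}'
python3 - <<'E'
from h import *
print(manip.get_obs()["position"])
for c in ["scene","side"]:
    p=camera(c); w=cloud(p); save(p,c+"7")
    def band(x0,x1,y0,y1,z0,z1):
        return w[(w[...,0]>x0)&(w[...,0]<x1)&(w[...,1]>y0)&(w[...,1]<y1)&(w[...,2]>z0)&(w[...,2]<z1)]
    for n in ["tray_grip","plunger_top","tray_mid","handle1"]: print(n,[(np.round(d["position"],3),round(d["score"],2)) for d in spot_point(p,n)][:3])
    rect(band(.5,.62,-.08,.03,.098,.112),"grip")
    rect(band(.62,.72,-.1,.02,.145,.165),"plunger")
E
```

```text
clock: 23.3
position: [0.5734, -0.0312, 0.2261]
orientation: [0.056, 0.998, 0.0, -0.0]
ft_force: [0.8, 0.7, 0.1]
grip_width: 0.591
gripper_force: 0.0
clock: 23.92
position: [0.6733, -0.0406, 0.2054]
orientation: [0.056, 0.998, 0.0, 0.001]
ft_force: [-0.3, 0.3, 0.4]
grip_width: 0.001
gripper_force: 0.0
[ 0.67329186 -0.04064722  0.20543116]
tray_grip [(array([ 0.572, -0.033,  0.107]), 0.51), (array([ 0.454, -0.335, -0.002]), 0.45)]
plunger_top [(array([ 0.681, -0.045,  0.156]), 0.44)]
tray_mid []
handle1 [(array([0.762, 0.217, 0.003]), 0.78), (array([ 0.164,  0.317, -0.001]), 0.7), (array([ 0.481,  0.667, -0.001]), 0.64)]
grip 28 c [576.1 -31.8] size [16.3 16.8] long ang 84.9 z 0.1044
plunger 142 c [675.4 -39.9] size [35.1 38.8] long ang 2.8 z 0.1548
tray_grip [(array([ 0.575, -0.029,  0.107]), 0.66)]
plunger_top [(array([ 0.672, -0.041,  0.16 ]), 0.65)]
tray_mid [(array([ 0.723, -0.314, -0.001]), 0.46)]
handle1 [(array([ 0.165,  0.315, -0.003]), 0.69), (array([ 0.477,  0.67 , -0.   ]), 0.56)]
grip 43 c [573.3 -30.4] size [15.1 18.1] long ang 172.9 z 0.1035
plunger 203 c [673.3 -42.4] size [39.8 40.4] long ang 2.9 z 0.1535
```

```bash
python3 -m crank '{"claw":[0,0,0,0,0],"slide":[[0.1,0,-2],[0.1,0,-3.6],[0.1,0,-4.1],[0.1,0,-4.6],[0.1,0,-5]],"dr":[[0,0,0],[0,0,0],[0,0,0],[0,0,0],[0,0,0]]}'
python3 -m crank '{"claw":[0,0,0],"slide":[[0,0,-0.3],[0,0,-0.6],[0,0,-0.6]],"dr":[[0,0,0],[0,0,0],[0,0,0]]}'
```

```text
clock: 25.05
position: [0.673, -0.0408, 0.1553]
orientation: [0.056, 0.998, -0.0, -0.001]
ft_force: [-4.6, -0.2, 4.7]
grip_width: -0.001
gripper_force: 3.0
clock: 25.42
position: [0.673, -0.0408, 0.1501]
orientation: [0.056, 0.998, -0.0, -0.0]
ft_force: [-5.9, 0.7, 9.0]
grip_width: 0.003
gripper_force: 4.2
```

```bash
python3 -m crank '{"claw":[0,0,0],"slide":[[0,0,-0.3],[0,0,-0.6],[0,0,-0.6]],"dr":[[0,0,0],[0,0,0],[0,0,0]]}'
python3 -m crank '{"claw":[0,0],"slide":[[0,0,-0.3],[0,0,-0.3]],"dr":[[0,0,0],[0,0,0]]}'
```

```text
clock: 25.8
position: [0.6733, -0.0408, 0.1489]
orientation: [0.056, 0.998, -0.0, 0.0]
ft_force: [-13.1, 0.6, 26.2]
grip_width: -0.0
gripper_force: 13.2
clock: 26.05
position: [0.6735, -0.0408, 0.1488]
orientation: [0.056, 0.998, -0.001, 0.001]
ft_force: [-17.9, 0.2, 38.7]
grip_width: 0.001
gripper_force: 19.0
```

```bash
python3 -m crank '{"claw":[0,0,0,0,0],"slide":[[0,0,1],[0,0,2.5],[0,0,4],[0,0,6],[0,0,8]],"dr":[[0,0,0],[0,0,0],[0,0,0],[0,0,0],[0,0,0]]}'
python3 -m crank '{"claw":[5,5,5,5,5],"slide":[[-3,0.3,0],[-6,0.6,0],[-9.9,1,0],[-9.9,1,0],[-9.9,1,0]],"dr":[[0,0,0],[0,0,0],[0,0,0],[0,0,0],[0,0,0]]}'
python3 - <<'E'
from h import *
o=manip.get_obs();print(o["position"],o["ft_force"])
p=camera("side"); w=cloud(p); m=(abs(w[...,0]-.673)<.05)&(abs(w[...,1]+.042)<.06)&(w[...,2]>.135)&(w[...,2]<.165); rect(w[m],"plunger")
E
```

```text
clock: 26.68
position: [0.6738, -0.0408, 0.221]
orientation: [0.056, 0.998, 0.0, 0.0]
ft_force: [-0.4, -0.5, 0.3]
grip_width: 0.0
gripper_force: 0.0
clock: 27.3
position: [0.5757, -0.0309, 0.2208]
orientation: [0.056, 0.998, 0.0, 0.001]
ft_force: [-0.3, -0.3, 0.5]
grip_width: 0.587
gripper_force: 0.0
[ 0.57566533 -0.0309153   0.22084303] [-0.25350321 -0.27582495  0.49716543]
plunger 318 c [671.2 -45.7] size [46.3 54. ] long ang 155.3 z 0.1512
```

```bash
python3 -m crank '{"claw":[5,5,5,5,0],"slide":[[0,0,-5],[0,0,-9],[0,0,-13.6],[0,0,-13.6],[0,0,-13.6]],"dr":[[0,0,0],[0,0,0],[0,0,0],[0,0,0],[0,0,0]]}' 40
python3 -m crank '{"claw":[0,0,0,0,0],"slide":[[0,0,0],[0,0,0],[0,0,0],[-0.8,0.09,0],[-2,0.23,0]],"dr":[[0,0,0],[0,0,0],[0,0,0],[0,0,0],[0,0,0]]}'
python3 -m crank '{"claw":[0,0,0,0,0],"slide":[[-1.4,0.16,0],[-2.8,0.32,0],[-4.2,0.49,0],[-5.6,0.65,0],[-7,0.81,0]],"dr":[[0,0,0],[0,0,0],[0,0,0],[0,0,0],[0,0,0]]}'
python3 -m crank '{"claw":[0,0,0,0,0],"slide":[[-1.4,0.16,0],[-2.8,0.32,0],[-4,0.46,0],[-5,0.58,0],[-5.5,0.63,0]],"dr":[[0,0,0],[0,0,0],[0,0,0],[0,0,0],[0,0,0]]}'
python3 -m crank '{"claw":[0,0],"slide":[[-0.4,0.04,0],[-0.4,0.04,0]],"dr":[[0,0,0],[0,0,0]]}'
```

```text
clock: 27.98
position: [0.5764, -0.0307, 0.0853]
orientation: [0.056, 0.998, 0.0, 0.001]
ft_force: [0.1, -0.4, -0.5]
grip_width: 0.386
gripper_force: 0.0
clock: 28.6
position: [0.5571, -0.0286, 0.0862]
orientation: [0.056, 0.998, 0.0, 0.003]
ft_force: [1.7, -1.4, 7.9]
grip_width: 0.156
gripper_force: 40.5
clock: 29.22
position: [0.4869, -0.0209, 0.0862]
orientation: [0.056, 0.998, -0.0, 0.003]
ft_force: [0.7, -1.3, 10.3]
grip_width: 0.155
gripper_force: 40.6
clock: 29.85
position: [0.4325, -0.0149, 0.0862]
orientation: [0.056, 0.998, -0.0, 0.004]
ft_force: [10.0, -4.2, -1.9]
grip_width: 0.154
gripper_force: 39.1
clock: 30.1
position: [0.4325, -0.0149, 0.0862]
orientation: [0.056, 0.998, -0.0, 0.008]
ft_force: [13.1, -3.1, -4.6]
grip_width: 0.153
gripper_force: 40.2
```

```bash
python3 -m crank '{"claw":[5,5,5,5,5],"slide":[[0.4,0,0],[0.4,0,0],[0.4,0,4],[0.4,0,9],[0.4,0,13]],"dr":[[0,0,0],[0,0,0],[0,0,0],[0,0,0],[0,0,0]]}'
python3 -m crank '{"claw":[3.2,3.2,3.2,3.2],"slide":[[0,5,0],[0,10,0],[0,10,0],[0,10,0]],"dr":[[0,0,0],[0,0,0],[0,0,0],[0,0,0]]}'
python3 d.py 8 0.092 .530,.028 .517,-.08; python3 c.py 8
```

```text
clock: 30.72
position: [0.4288, -0.0135, 0.2153]
orientation: [0.055, 0.998, -0.0, -0.0]
ft_force: [1.1, -0.9, -0.1]
grip_width: 0.589
gripper_force: 0.0
clock: 31.22
position: [0.4288, 0.0857, 0.2134]
orientation: [0.055, 0.998, -0.0, -0.001]
ft_force: [-0.8, -0.6, -0.3]
grip_width: 0.373
gripper_force: 0.0
tcp [0.42876023 0.08568105 0.2133545 ] f [-0.8 -0.6 -0.3] w 0.37297184458874827
scene
(0.53, 0.028) 151 c [532.4  31.5] size [ 17.8 106.6] long ang 173.2 z 0.0914
(0.517, -0.08) 134 c [520.  -78.4] size [ 15.6 109.2] long ang 172.5 z 0.0914
[(array([0.528, 0.028, 0.026]), 0.67), (array([ 0.517, -0.079,  0.02 ]), 0.55)]
side
(0.53, 0.028) 206 c [530.1  25.9] size [ 14.7 109.2] long ang 172.9 z 0.0902
(0.517, -0.08) 268 c [517.  -80.9] size [ 16.9 107.9] long ang 172.7 z 0.0898
[(array([ 0.515, -0.079,  0.023]), 0.6), (array([0.524, 0.025, 0.024]), 0.57)]
scene tray_mid [(array([ 0.521, -0.027,  0.028]), 0.63)]
scene tray_grip [(array([ 0.428, -0.017,  0.105]), 0.9)]
scene finish_rack [(array([ 0.454, -0.334, -0.002]), 0.83)]
scene handle1 [(array([0.529, 0.028, 0.027]), 0.95), (ar
[... 239 characters left out ...]
18 c [528.1 -16.1] size [109.4 135.5] long ang 83.5 z 0.0578
frack board 1179 c [ 463.2 -346.6] size [220.  267.7] long ang 122.5 z 0.0132
side tray_mid [(array([ 0.522, -0.023,  0.024]), 0.91)]
side tray_grip [(array([ 0.429, -0.014,  0.11 ]), 0.88)]
side finish_rack [(array([ 0.456, -0.336, -0.   ]), 0.65)]
side handle1 [(array([ 0.514, -0.078,  0.023]), 0.98), (array([0.766, 0.217, 0.002]), 0.9), (array([0.53 , 0.027, 0.025]), 0.79), (array([ 0.167,  0.316, -0.004]), 0.57)]
tray grip 40 c [428.5 -14.8] size [14.1 15.4] long ang 172.2 z 0.1041
tray dowels 186 c [534.2 -49.3] size [138.9 153.1] long ang 86.8 z 0.057
frack board 3642 c [ 455.5 -331.5] size [130.6 174.7] long ang 70.2 z 0.013
```

View pics/side8.png

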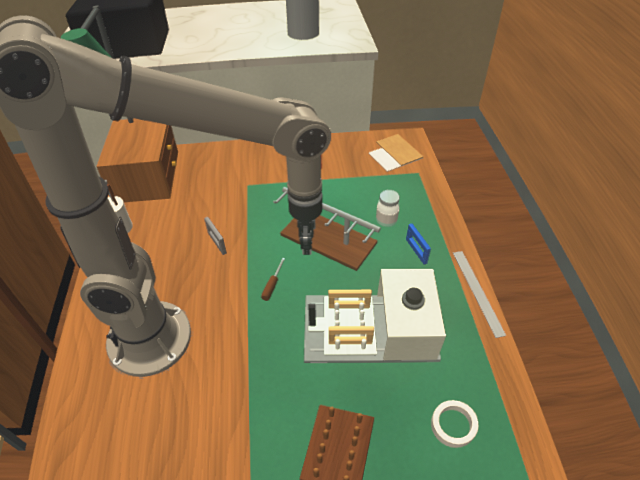

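Both handles still stand in the drawn-out tray, at (350,298) and (350,335). The finishing rack is unmoved at (338,445). Next I pick up handle A.

```bash
python3 -m crank '{"claw":[3.2,3.2,3.2,3.2,3.2],"slide":[[5,-3,0],[10.2,-5.7,0],[10.2,-5.7,0],[10.2,-5.7,-5],[10.2,-5.7,-10]],"dr":[[0,0,0],[0,0,0],[0,0,0],[0,0,0],[0,0,0]]}'
python3 -m crank '{"claw":[3.2,3.2,3.2,0,0],"slide":[[0,0,-2],[0,0,-3.9],[0,0,-3.9],[0,0,-3.9],[0,0,-3.9]],"dr":[[0,0,0],[0,0,0],[0,0,0],[0,0,0],[0,0,0]]}' 50
python3 -m crank '{"claw":[0,0,0,0,0],"slide":[[0,0,0],[0,0,0],[0,0,0],[0,0,1],[0,0,3]],"dr":[[0,0,0],[0,0,0],[0,0,0],[0,0,0],[0,0,0]]}'
```

```text
clock: 32.55
position: [0.5315, 0.03, 0.1133]
orientation: [0.055, 0.998, 0.0, 0.001]
ft_force: [-0.5, 0.5, -0.6]
grip_width: 0.376
gripper_force: 0.0
clock: 33.17
position: [0.5321, 0.0295, 0.0759]
orientation: [0.055, 0.998, 0.0, 0.001]
ft_force: [0.6, -0.6, -0.5]
grip_width: 0.152
gripper_force: 51.5
clock: 33.8
position: [0.5306, 0.0291, 0.1046]
orientation: [0.055, 0.998, -0.0, -0.001]
ft_force: [0.5, 0.7, -0.2]
grip_width: 0.154
gripper_force: 51.4
```

```bash
python3 -m crank '{"claw":[0,0,0,0,0],"slide":[[0,0,4],[0,0,8],[0,0,9],[-1,-4.5,9],[-2.1,-9.2,9]],"dr":[[0,0,0],[0,0,0],[0,0,0],[0,0,-6],[0,0,-13.6]]}'
python3 -m crank '{"claw":[0,0,0,0,0],"slide":[[-1.2,-5,0],[-2.3,-10,0],[-3.4,-15,0],[-4.5,-20,0],[-5.6,-25,0]],"dr":[[0,0,0],[0,0,0],[0,0,0],[0,0,0],[0,0,0]]}'
python3 -m crank '{"claw":[0,0,0,0],"slide":[[-0.8,-3.5,0],[-1.6,-7,0],[-1.6,-7,-1],[-1.6,-7,-3]],"dr":[[0,0,0],[0,0,0],[0,0,0],[0,0,0]]}'
cat > e.py <<'E'
from h import *
# rack pose from mask + cloud, and held handle / placed handles
tag=sys.argv[1]; zt=float(sys.argv[2]); hx,hy=map(float,sys.argv[3].split(","))
o=manip.get_obs(); print("tcp",o["position"],o["orientation"][:2],"f",np.round(o["ft_force"],1))
for c in ["scene","side"]:
    p=camera(c); w=cloud(p); save(p,c+tag); print(c)
    near=np.hypot(w[...,0]-.456,w[...,1]+.332)<.16
    img=p["image"].astype(int)
    ms=masks_of(p,"finish_rack")
    ms=[m["region"] for m in ms if np.nanmedian(np.hypot(w[m["region"]][:,0]-.456,w[m["region"]][:,1]+.332))<.12][:1]
    if ms:
        rect(w[ms[0]&near&(abs(w[...,2]-.0135)<.004)],"board")
        rect(w[ms[0]&near&(w[...,2]>.043)&(w[...,2]<.054)],"dowels")
    print([(np.round(d["position"],3),round(d["score"],2)) for d in spot_point(p,"finish_rack")][:2])
    wood=(img[...,0]-img[...,2]>50)&(img[...,0]>140)
    m=(np.hypot(w[...,0]-hx,w[...,1]-hy)<.075)&(abs(w[...,2]-zt)<.008)&wood
    if m.sum()>8: rect(w[m],"handle")
E
python3 e.py 9 0.180 .438,-.383
```

```text
clock: 34.42
position: [0.5098, -0.0633, 0.1941]
orientation: [0.174, 0.985, 0.0, -0.001]
ft_force: [0.7, -0.6, -1.6]
grip_width: 0.151
gripper_force: 51.5
clock: 35.05
position: [0.4533, -0.3138, 0.1938]
orientation: [0.173, 0.985, 0.0, -0.001]
ft_force: [0.3, 0.2, -0.2]
grip_width: 0.155
gripper_force: 51.5
clock: 35.55
position: [0.4386, -0.3823, 0.1639]
orientation: [0.174, 0.985, 0.0, -0.0]
ft_force: [0.2, 0.7, -1.6]
grip_width: 0.155
gripper_force: 51.5
tcp [ 0.43857272 -0.38230893  0.16391178] [0.17354816 0.9848253 ] f [ 0.2  0.7 -1.6]
scene
board 1010 c [ 458.9 -329.7] size [129.4 180.9] long ang 69.6 z 0.0134
dowels 87 c [ 458.7 -330.4] size [ 75.5 147.2] long ang 69.7 z 0.0473
[(array([ 0.453, -0.336,  0.001]), 0.86)]
handle 104 c [ 440.1 -379. ] size [ 18.1 108.2] long ang 160.3 z 0.1778
side
board 1338 c [ 454.7 -333.2] size [130.4 170.4] long ang 70.2 z 0.013
dowels 98 c [ 455.9 -334.5] size [ 73.8 146.3] long ang 68.9 z 0.0468
[(array([ 0.456, -0.332, -0.   ]), 0.63)]
handle 281 c [ 436.8 -380.5] size [ 15.6 108.5] long ang 161.1 z 0.1774
```

View pics/side9.png

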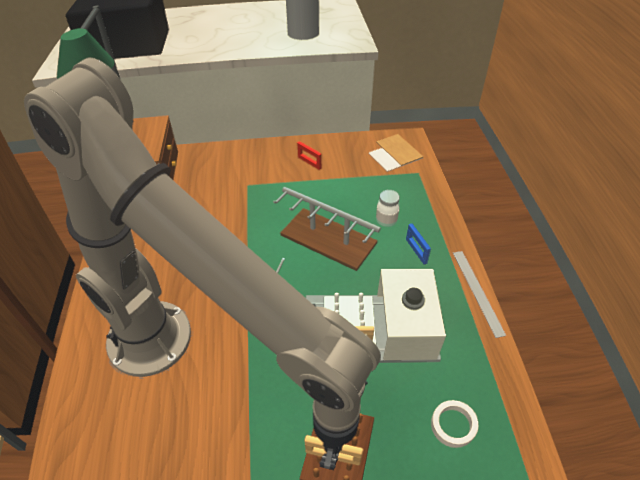

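The rack and the held handle are both visible at (335,450). A small 2 mm lateral correction is needed, then I lower the handle.

```bash
python3 -m crank '{"claw":[0,0,0,0,0],"slide":[[-0.06,-0.17,-3],[-0.06,-0.17,-5.5],[-0.06,-0.17,-7],[-0.06,-0.17,-8.3],[-0.06,-0.17,-9.4]],"dr":[[0,0,0],[0,0,0],[0,0,0],[0,0,0],[0,0,0]]}'
python3 -m crank '{"claw":[0,0,0],"slide":[[0,0,-0.2],[0,0,-0.4],[0,0,-0.4]],"dr":[[0,0,0],[0,0,0],[0,0,0]]}'
```

```text
clock: 36.48
position: [0.4384, -0.3847, 0.0708]
orientation: [0.173, 0.985, -0.0, 0.001]
ft_force: [0.8, -0.0, -0.2]
grip_width: 0.148
gripper_force: 51.5
clock: 36.85
position: [0.4382, -0.3846, 0.0672]
orientation: [0.173, 0.985, -0.0, 0.0]
ft_force: [-0.4, 0.3, -0.1]
grip_width: 0.153
gripper_force: 51.5
```

```bash
python3 -m crank '{"claw":[0,0],"slide":[[0,0,-0.2],[0,0,-0.2]],"dr":[[0,0,0],[0,0,0]]}'
python3 -m crank '{"claw":[0,3.2,3.2,3.2,3.2],"slide":[[0,0,-0.1],[0,0,-0.1],[0,0,-0.1],[0,0,-0.1],[0,0,2]],"dr":[[0,0,0],[0,0,0],[0,0,0],[0,0,0],[0,0,0]]}'
python3 -m crank '{"claw":[3.2,3.2,3.2,3.2,3.2],"slide":[[0,0,5],[0,0,10],[0,0,14],[1,5,14],[2.4,10,14]],"dr":[[0,0,0],[0,0,0],[0,0,0],[0,0,6],[0,0,13.6]]}'
python3 -m crank '{"claw":[3.2,3.2,3.2,3.2,3.2],"slide":[[1.2,5,0],[2.4,10,0],[3.6,15,0],[5.5,20,0],[5.5,20,0]],"dr":[[0,0,0],[0,0,0],[0,0,0],[0,0,0],[0,0,0]]}'
python3 e.py 10 0.082 .438,-.383; python3 d.py 10b .092 .517,-.08
```

```text
clock: 37.1
position: [0.4384, -0.3848, 0.0657]
orientation: [0.173, 0.985, -0.0, 0.001]
ft_force: [0.3, 0.4, 4.1]
grip_width: 0.152
gripper_force: 52.1
clock: 37.72
position: [0.4366, -0.3833, 0.0832]
orientation: [0.173, 0.985, 0.001, -0.002]
ft_force: [0.5, 0.5, 0.7]
grip_width: 0.375
gripper_force: 0.0
clock: 38.35
position: [0.4621, -0.2838, 0.2254]
orientation: [0.055, 0.999, -0.0, 0.001]
ft_force: [0.3, 0.1, -0.9]
grip_width: 0.375
gripper_force: 0.0
clock: 38.98
position: [0.5183, -0.0788, 0.225]
orientation: [0.051, 0.999, 0.001, 0.0]
ft_force: [0.0, 0.5, 0.6]
grip_width: 0.372
gripper_force: 0.0
tcp [ 0.51825123 -0.07875286  0.22495807] [0.05092932 0.99870132] f [0.  0.5 0.6]
scene
board 738 c [ 470.1 -315.6] size [118.  147.6] long ang 70.4 z 0.0131
dowels 67 c [ 465.2 -314.6] size [ 74.6 115.5] long ang 69.8 z 0.0468
[(array([ 0.455, -0.336, -0.002]), 0.89), (array([ 0.431, -0.014,  0.106]), 0.24)]
handle 128 c [ 441.3 -381.1] size [ 22.8 107.9] long ang 159.1 z 0.0801
side
board 2694 c [ 455.4 -332. ] size [129.5 173. ] long ang 69.8 z 0.013
dowels 233 c [ 455.  -333.6] size [ 76.6 146.3] long ang 69.5 z 0.047
[(array([ 0.455, -0.333,  0.002]), 0.57)]
handle 400 c [ 437.4 -385.2] size [ 17.  108.1] long ang 161.3 z 0.0804
tcp [ 0.51650875 -0.08604986  0.22467393] f [0.7 0.6 0.1] w 0.3747513763821619
scene
(0.517, -0.08) 140 c [520.5 -78.4] size [ 18.5 109.1] long ang 174.1 z 0.091
[(array([ 0.437, -0.387,  0.016]), 0.91), (array([ 0.518, -0.081,  0.022]), 0.61)]
side
(0.517, -0.08) 263 c [517.  -80.5] size [ 17.5 107.9] long ang 173.6 z 0.0899
[(array([ 0.513, -0.079,  0.025]), 0.83), (array([ 0.435, -0.388,  0.015]), 0.67)]
```

View pics/side10b.png

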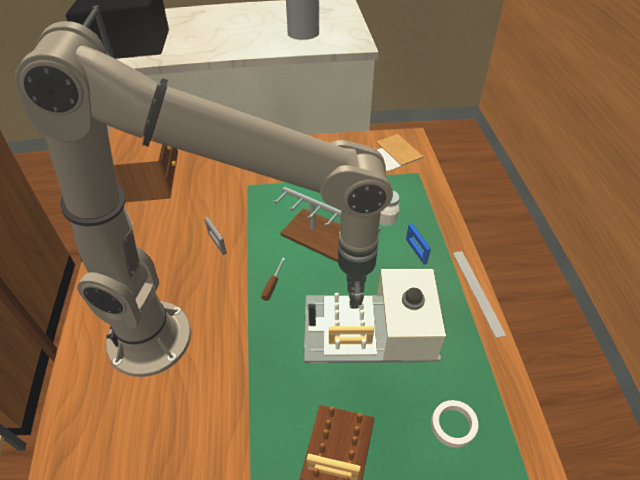

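Handle A stands in the rack's far slot at (333,466). I centre over handle B at (350,335) and grasp it.

```bash
python3 -m crank '{"claw":[3.2,3.2,3.2,3.2,3.2],"slide":[[0.2,0.65,0],[0.2,0.65,0],[0.2,0.65,-4],[0.2,0.65,-8],[0.2,0.65,-11]],"dr":[[0,0,0],[0,0,0],[0,0,0],[0,0,0],[0,0,0]]}'
python3 -m crank '{"claw":[3.2,3.2,3.2,0,0],"slide":[[0,0,-2],[0,0,-4],[0,0,-4],[0,0,-4],[0,0,-4]],"dr":[[0,0,0],[0,0,0],[0,0,0],[0,0,0],[0,0,0]]}' 50
python3 -m crank '{"claw":[0,0,0,0,0],"slide":[[0,0,0],[0,0,0],[0,0,0],[0,0,1],[0,0,3]],"dr":[[0,0,0],[0,0,0],[0,0,0],[0,0,0],[0,0,0]]}'
```

```text
clock: 40.1
position: [0.5184, -0.0778, 0.1133]
orientation: [0.055, 0.998, 0.0, -0.001]
ft_force: [0.1, 0.1, -0.6]
grip_width: 0.372
gripper_force: 0.0
clock: 40.72
position: [0.5197, -0.0779, 0.0758]
orientation: [0.056, 0.998, -0.0, 0.001]
ft_force: [-0.9, -0.2, -0.6]
grip_width: 0.149
gripper_force: 51.5
clock: 41.35
position: [0.518, -0.0778, 0.1047]
orientation: [0.055, 0.998, 0.0, -0.001]
ft_force: [0.6, -0.6, -0.5]
grip_width: 0.153
gripper_force: 51.6
```

```bash
python3 -m crank '{"claw":[0,0,0,0,0],"slide":[[0,0,4],[0,0,8],[0,0,9],[-1,-4.5,9],[-2.1,-9.2,9]],"dr":[[0,0,0],[0,0,0],[0,0,0],[0,0,-6],[0,0,-13.6]]}'
python3 -m crank '{"claw":[0,0,0,0,0],"slide":[[-1.1,-5,0],[-2.2,-10,0],[-2.2,-11.2,0],[-2.2,-11.2,-1],[-2.2,-11.2,-3]],"dr":[[0,0,0],[0,0,0],[0,0,0],[0,0,0],[0,0,0]]}'
python3 -m crank '{"claw":[0],"slide":[[0,0,0]],"dr":[[0,0,0]]}'
python3 e.py 11 0.180 .476,-.282
```

```text
clock: 41.98
position: [0.4973, -0.1702, 0.1944]
orientation: [0.174, 0.985, 0.0, -0.0]
ft_force: [0.7, -1.4, -0.3]
grip_width: 0.15
gripper_force: 51.6
clock: 42.6
position: [0.477, -0.2797, 0.1642]
orientation: [0.172, 0.985, 0.001, 0.0]
ft_force: [0.2, -0.1, -0.7]
grip_width: 0.152
gripper_force: 51.6
clock: 42.72
position: [0.4751, -0.2787, 0.1625]
orientation: [0.172, 0.985, 0.001, -0.002]
ft_force: [-0.9, 0.7, -0.8]
grip_width: 0.151
gripper_force: 51.5
tcp [ 0.4751033  -0.27874837  0.16253385] [0.17163475 0.98515674] f [-0.9  0.7 -0.8]
scene
board 706 c [ 464.7 -315.5] size [128.8 146.1] long ang 69.6 z 0.0133
dowels 46 c [ 473.7 -291.7] size [69.1 74.1] long ang 160.2 z 0.0477
[(array([ 0.456, -0.336, -0.002]), 0.59), (array([ 0.7  ,  0.358, -0.001]), 0.27)]
handle 104 c [ 476.6 -277. ] size [ 25.  107.9] long ang 165.6 z 0.1776
side
board 2757 c [ 455.6 -331.5] size [130.3 174.6] long ang 70.1 z 0.013
dowels 253 c [ 463.5 -334.8] size [ 91.6 148.2] long ang 71.1 z 0.0472
[(array([ 0.454, -0.334, -0.001]), 0.84)]
handle 299 c [ 474.6 -280.8] size [ 16.3 109.5] long ang 158.8 z 0.1798
```

```bash
python3 -m crank '{"claw":[0,0,0,0,0],"slide":[[-0.05,-0.19,-3],[-0.05,-0.19,-5.5],[-0.05,-0.19,-7],[-0.05,-0.19,-8.3],[-0.05,-0.19,-9.4]],"dr":[[0,0,0],[0,0,0],[0,0,0],[0,0,0],[0,0,0]]}'
python3 -m crank '{"claw":[0,0,0],"slide":[[0,0,-0.1],[0,0,-0.3],[0,0,-0.3]],"dr":[[0,0,0],[0,0,0],[0,0,0]]}'
```

```text
clock: 43.65
position: [0.4759, -0.284, 0.0707]
orientation: [0.173, 0.985, -0.0, 0.0]
ft_force: [0.1, 1.1, 0.2]
grip_width: 0.155
gripper_force: 51.6
clock: 44.02
position: [0.4758, -0.284, 0.0682]
orientation: [0.173, 0.985, -0.0, 0.0]
ft_force: [0.0, 0.1, -0.0]
grip_width: 0.155
gripper_force: 51.6
```

```bash
python3 -m crank '{"claw":[0,0],"slide":[[0,0.05,-0.2],[0,0.05,-0.25]],"dr":[[0,0,0],[0,0,0]]}'
python3 -m crank '{"claw":[0,3.2,3.2,3.2,3.2],"slide":[[0,0,-0.1],[0,0,-0.1],[0,0,-0.1],[0,0,-0.1],[0,0,2]],"dr":[[0,0,0],[0,0,0],[0,0,0],[0,0,0],[0,0,0]]}'
python3 -m crank '{"claw":[3.2,3.2,3.2,3.2,3.2],"slide":[[0,0,5],[0,0,10],[0,0,14],[2,5,14],[3,10,14]],"dr":[[0,0,0],[0,0,0],[0,0,0],[0,0,0],[0,0,0]]}'
python3 -m crank '{"claw":[3.2,3.2,3.2,3.2],"slide":[[1,5,0],[2,10,0],[2,10,0],[2,10,0]],"dr":[[0,0,0],[0,0,0],[0,0,0],[0,0,0]]}'
python3 e.py 12 0.082 .476,-.282; python3 c.py 12 | grep -v board
python3 - <<'E'
import cv2
c=cv2.imread("pics/side12.png")[230:480,220:500];cv2.imwrite("pics/crop12.png",cv2.resize(c,None,fx=2.3,fy=2.3,interpolation=cv2.INTER_CUBIC))
E
```

```text
clock: 44.28
position: [0.4755, -0.2832, 0.0655]
orientation: [0.173, 0.985, 0.0, -0.0]
ft_force: [-1.1, 0.8, 2.6]
grip_width: 0.15
gripper_force: 52.1
clock: 44.9
position: [0.4741, -0.2825, 0.084]
orientation: [0.173, 0.985, 0.001, -0.002]
ft_force: [0.3, -0.2, 0.0]
grip_width: 0.375
gripper_force: 0.0
clock: 45.52
position: [0.5065, -0.1824, 0.2261]
orientation: [0.174, 0.985, 0.0, 0.001]
ft_force: [0.2, -0.5, 0.5]
grip_width: 0.38
gripper_force: 0.0
clock: 46.02
position: [0.5252, -0.0838, 0.2252]
orientation: [0.173, 0.985, -0.0, -0.0]
ft_force: [0.6, -1.5, -0.4]
grip_width: 0.373
gripper_force: 0.0
tcp [ 0.52524517 -0.08384655  0.22517699] [0.17333697 0.9848625 ] f [ 0.6 -1.5 -0.4]
scene
board 470 c [ 472.6 -335.8] size [111.6 182.6] long ang 74.2 z 0.0136
dowels 49 c [ 461.2 -324.9] size [ 72.  139.6] long ang 69.2 z 0.0476
[(array([ 0.454, -0.338,  0.001]), 0.57), (array([ 0.727, -0.315, -0.002]), 0.38)]
handle 112 c [ 486.  -284.7] size [19.8 90.7] long ang 161.5 z 0.0801
side
board 1994 c [ 454.  -334.2] size [131.3 168. ] long ang 71.0 z 0.013
dowels 192 c [ 443.7 -342.4] 
[... 601 characters left out ...]
 -24.1] size [ 76.  153.3] long ang 84.1 z 0.0576
side tray_mid [(array([ 0.523, -0.023,  0.025]), 0.91), (array([ 0.454, -0.333, -0.001]), 0.72)]
side tray_grip [(array([ 0.429, -0.014,  0.109]), 0.77), (array([ 0.474, -0.284,  0.015]), 0.39)]
side finish_rack [(array([ 0.455, -0.335,  0.001]), 0.64), (array([ 0.43 , -0.015,  0.108]), 0.41)]
side handle1 [(array([ 0.47 , -0.28 ,  0.011]), 0.71), (array([ 0.164,  0.313, -0.002]), 0.69), (array([ 0.435, -0.386,  0.015]), 0.6), (array([0.765, 0.216, 0.003]), 0.59), (array([0.485, 0.267, 0.132]), 0.19)]
tray grip 39 c [428.2 -16.6] size [12.6 16.2] long ang 166.4 z 0.1042
tray dowels 168 c [523.1 -27.2] size [ 75.  148.4] long ang 84.1 z 0.0568
```

View pics/crop12.png

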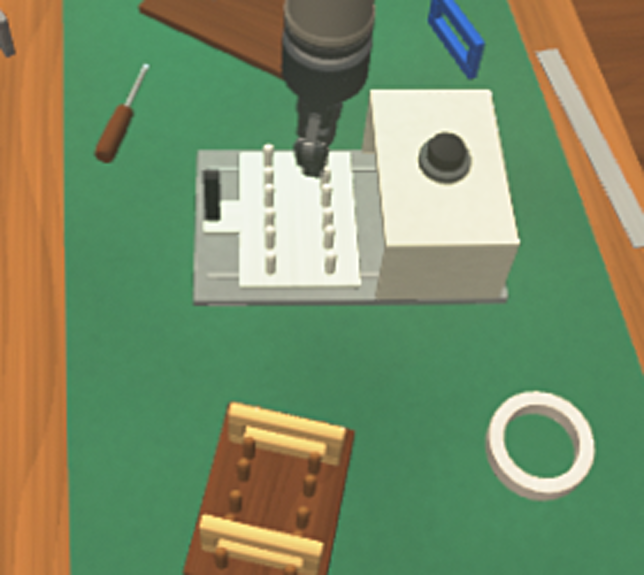

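View pics/scene12.png

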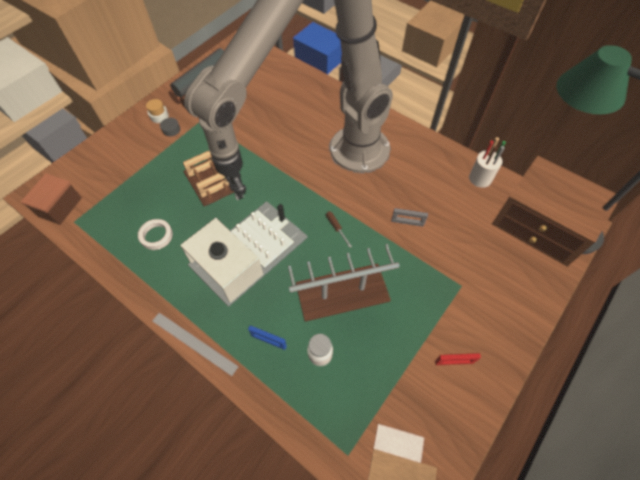

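Both handles stand upright in the rack, at crop (285,430) and (260,545). The tray is out and empty, the pegs are bare, and the tape roll, jar and awl are untouched. I hand the job in.

```bash
python3 -c "
from station import finish_job
print(finish_job())"
```

```text
the job is handed in; nothing more can be done
None
```

The job is handed in: both handles (only two were there) went through the curing station and now stand upright in the finishing rack, with the tray left fully out and the tape roll, jar and awl where they were.

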